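Release the ratchet press and take out the glued blank

ROBOT

A 7-joint arm with a two-finger parallel gripper is mounted at the origin on the work surface. World frame = base frame: x ahead of the robot, y to its left, z up, the work surface at z = 0. Lengths are in m, angles in rad, forces in N, time in s.
With the tool pointing down it reaches from about 0.35 to 0.9 m from the base axis. Payload 19.9 kg.
Tool frame: the origin (TCP) lies on the centre line of the jaws, within the pads' length; the fingertips stand 17 mm ahead of it and the grasp point (between the pads) lies 2 mm behind it; z points along the fingers, y is the line along which they close (so a half turn about z gives the same grasp; the last joint's range is limited). The gripper opens to 85 mm and grips with 20 to 120 N. Pads are 22 mm wide; open, the fingers measure 114 mm over their backs; the gripper's body (76 mm by 85 mm) begins 54 mm behind the grasp point. The pads swing forward as they close: fully open they stand 13 mm farther back than shut.
Start: joints at [1.119, 0.417, -0.01, 1.614, 0.005, 1.111, -0.053], TCP at [0.25, -0.573, 0.248] pointing down, gripper open.
Joint ranges: [-2.81, 2.81], [-0.39, 2.02], [-1.27, 1.25], [0.06, 2.57], [-1.19, 4.33], [0.19, 2], [-2.82, 2.82]. Speed limits (rad/s): [1.89, 1.89, 2.39, 2.39, 3.01, 3.01, 3.01].

INTERFACE

Orientations are given as a 3x3 rotation matrix whose columns are the frame's x, y, z axes.
In Python, from workcell import bot, cams, order, nets gives the robot as it stands.
- The arm moves only by the shell command python3 -m crank 'ROWS' [FORCE]. ROWS is JSON, a list that holds one entry, the list of rows, each a list of 7 numbers: the shift along the tool's x, y, z in mm, then the turn, a rotation vector about the tool's x, y, z in rad, then the opening, from 0 (shut) to 1 (fully open). A call has 1 to 12 rows; each row shifts and turns the commanded pose from where the row before left it, along the tool's axes as they then stand; what a row does not reach is not made up. A row lasts 1/12 s, in which the tool goes at most 41.7 mm and 7.16 degrees, less where a joint would pass 70% of its speed; a pose out of reach is approached as far as the arm can. A call with a gripper value outside its range is refused whole. The fingers move at their own pace and stop on an object; FORCE is the grip in N (left out, the last holds). Time passes only in rows, so rows that do not move let the fingers close. It gives the time, the measured TCP pose, the force, the opening and the grip force at its end, in the units of the state.
- bot.read_state(): the state, without advancing time (a new reading comes with each control period).
- cams.camera(name): name is "scene" or "side" or "wrist"; returns (picture, depth): 480x640x3 uint8, blue, green, red; 480x640 float32, m along the optical axis (not along the pixel's ray), 0 where there is no reading.
- cams.calibration(name): a dict with "vfov" (degrees; the focal length in pixels is half the picture's height over the tangent of half this angle, whatever the lens; pixels are square), "cx", "cy" (the principal point, pixels), "R" (3x3) and "t" (3): a world point X has camera coordinates R X + t; the wrist camera has in their place "T_tool_cam" (4x4, takes a point from camera to tool coordinates, whose origin is the TCP and whose axes are the flange's). Camera axes: x right, y down, z forward; pixel columns grow to the right and rows downward; lengths in m; the calibration is good to about 2 mm. The wrist camera is an equidistant fisheye: a pixel r from the principal point sees the ray r / f radians off the axis. A picture is of the moment at which its call begins: read the wrist's pose just before it. calibration takes no time and is no camera call.
- order.hand_in(): hands the job in; it is judged then, once.
Trained networks look in the newest picture that a camera, given by its name, has taken for a name from the list of things; names that differ only in an ending like _2 or _b are one class to them, and where a whole thing is asked for, a point or a joint stands for the part that bears it (a point fixed in the world has none). Each returns a list of dicts, best first, with "confidence" (0 to 1); they miss things now and then, are a little off and sometimes report something else, mostly with a low value. They report only what shows in the picture. A call takes as long as a camera call. They do not tell look-alikes from the thing itself.
- nets.look_for(camera, name): "box" ([centre column, centre row, width, height] in pixels, round what is visible of it).
- nets.regions_of(camera, name): "region" (480x640 bool, what is visible of it) and "box" ([centre column, centre row, width, height] in pixels, round what is visible of it).
- nets.pinpoint(camera, name): "xy" ([column, row] in pixels: a listed point, or the origin of a listed thing).
The state is a dict: "time_s": time; "joint_positions": joint angles; "joint_vel": joint speeds; "joint_efforts": joint torques, N m; "tool_pos": TCP position; "orientation": TCP orientation; "wrist_force": force on the tool from outside, world axes, zero at the start; "torque": the same for the moment, N m; "opening": opening from 0.0 (shut) to 1.0 (fully open); "gripper_force": force on a finger pad.
Only numpy, scipy, OpenCV 4.12 (cv2) and the standard library are available. Lean on these libraries where they do the work, as an engineer would, in place of code of your own. Each camera call takes 0.05 s, during which the arm holds its last target. There are 200 camera calls.

TASK

The glue on the wooden blank in the arbor press has set. Thumb down the tail of the pawl to lift it off the ratchet wheel and hold it there, gently and without forcing it hard against its stop, until the ram has backed all the way up; then let the pawl drop back into the teeth, draw the freed blank out of the press and lay it gently, flat, in the aluminium tray. Leave the other things on the bench where they are.

Things in the scene. Friction and masses are not known exactly. Their poses are not given: they have to be found in the camera images.
- press: Grey-green cast bench arbor press, fixed; origin on the bench under the ram axis; x from the throat to the column (throat opens to -x), y to the wheel side, z up. In mm: base x -108 to 113, 115 wide, 20 high; bolster plate on the anvil x -90 to 46, y +-40, top at z 45; column x 50 to 102, y +-25; head x -28 to 102, y +-30, z 172 to 262; ram 25 square through the head, top at z 326 now, 355 when up.
- wheel_centre (a point): Centre of the steel ratchet wheel on the press's +y side (x 26, y 56, z 215 in the press frame): 80 mm across, 12 thick, 18 saw teeth 6 deep, on a shaft along the press's y. The ram's return spring tries to turn it; the pawl's nose, in the teeth at its top, holds it.
- lever_hub (a point): Hub of the hand lever, on the wheel's shaft at the press's -y side (x 26, y -50, z 215 in the press frame). Straight bar 14 mm thick with ball ends, 155 long forward (-x) and 85 back; as the ram rises it swings up and back by 118 degrees in the plane y -50 +-12, reaching z 382. Keep clear of it.
- thumb_bar (a point): Top centre of the thumb bar: a steel cross bar, 12 mm thick, 26 long along the press's y, on the pawl's short tail; seated, this point lies at x 108, y 56, z 255 in the press frame. Free above. The pawl rocks on a stud 36 mm in front of the bar (x 72, z 252). Pressed down: spring (3.5 to 5 N) and friction of the loaded nose (5 to 9 N) resist; the nose is out after about 3.4 mm, a hard stop comes at 4.3.
- pawl (a joint): Rocking angle of the pawl (rad): 0 seated in the teeth, grows as the thumb bar is pressed; clear of the teeth from about 0.095, hard stop at 0.12. When the nose slips out, the load falls to the spring's alone. The spring returns the pawl when let go. Pushing on the pawl with more than 18 N counts as forcing it.
- ram (a joint): Rise of the ram (m): 0 clamped on the blank, 0.029 at its upper stop. A return spring raises it in about 3 s while the pawl is held clear; if the pawl drops early, the wheel is caught at the next tooth (every 0.0049) and the pawl can be pressed again.
- blank: Loose tool-handle blank of three glued wood strips: bar 200 (its x) x 32 (its y) x 36 mm high, 0.1 to 0.2 kg, origin at the centre of its underside. Lies on the bolster along the press's x (within 2 degrees), underside at z 45, sticking out of the throat to about x -165 in the press frame; held by the ram's foot (34 across) until the ram has risen 3 mm.
- blank_centre (a point): The middle of the blank, 18 mm above the centre of its underside.
- tray: Shallow aluminium tray, fixed, 270 (its x) x 170 (its y) x 26 mm high outside, walls and floor 4 thick; origin under its centre.
- case: Black small-parts case with clear lid, fixed, 250 x 160 x 56 mm high, origin under its centre; leave it alone. Tray and case stand one left and one right of the press, either way round.
- glue: Bystander: glue bottle, 56 mm across, 170 tall, origin at the centre of its underside.
- hammer: Bystander: hammer lying along its x beyond the press, about 300 mm long.
- tape: Bystander: roll of tape lying flat, 90 mm across, 24 high, origin at the centre of its underside.
Things that resemble listed ones, but are neither listed nor needed, are in the scene too. Of the things shaped like the blank, the wood one is meant.

How it is judged:
On the way:
1. the pawl has been held off and the ram has backed all the way up (value of joint ram above 0.0275 m), for 0.2 s.
At the end, for the whole second after the job is handed in: Ram fully up (above 27.5 mm), pawl seated in the wheel again (below 0.04 rad), blank lying flat and still on the tray's floor, on any of its long sides (its middle at most 26 mm above the bench, i.e. not propped on a wall, and within 80 mm of the tray's centre) (value of joint ram above 0.0275 m and value of joint pawl below 0.04 rad and z of blank_centre in the frame of tray below 0.026 m and horizontal distance between blank_centre and tray below 0.08 m and linear speed of blank below 0.01 m/s); the robot touches nothing.
It fails at once if the pawl is pushed with more than 18 N (contact force between any of the fingers, the arm and pawl above 18 N).
It fails at once if the blank is pulled about (over 12 mm) while the ram still clamps it (distance of blank from where it was at the start of the episode above 0.012 m and value of joint ram below 0.004 m).
It fails at once if the blank is let fall (faster than 0.6 m/s out of the fingers) (linear speed of blank above 0.6 m/s and contact force between the fingers and blank below 0.2 N).
It fails at once if a bystander is moved more than 30 mm (distance of any of glue, hammer, tape from where it was at the start of the episode above 0.03 m).
It also fails if it takes over 67 s, if anything falls off the work surface, if the arm or the gripper's body presses on something with over 40 N, if the wrist force passes 120 N, or if a joint passes its speed limit or range.

## Working session

There is one attempt and no reset: what is moved stays moved. The work goes in short steps, Python scripts to look and compute and a shell command to move; the robot and the scene stay as the last step left them, time stands still between calls to the robot, and variables do not carry over. Pictures are saved under pics/ and viewed, at most 10 in all, crops included, and the job is handed in when it is done.

```bash
mkdir -p pics
cat > h.py <<'E'
import numpy as np, cv2
from workcell import bot,cams,order,nets
def ray(n,u,v):
    c=cams.calibration(n); f=240/np.tan(np.radians(c["vfov"]/2))
    return c,np.array([(u-c["cx"])/f,(v-c["cy"])/f,1.0])
def world(n,u,v,d):
    c,r=ray(n,u,v); return np.array(c["R"]).T@(r*d-np.array(c["t"]))
def atz(n,u,v,z):
    c,r=ray(n,u,v); R=np.array(c["R"]);o=-R.T@np.array(c["t"]);w=R.T@r
    return o+w*(z-o[2])/w[2]
def med(d,u,v,k=2):
    p=d[int(v)-k:int(v)+k+1,int(u)-k:int(u)+k+1]; p=p[p>0]; return np.median(p) if p.size else 0
E
python3 - <<'E'
from h import *
np.set_printoptions(precision=3,suppress=True)
for n in ("scene","side"):
    p,d=cams.camera(n); cv2.imwrite(f"pics/{n}0.png",p); np.save(f"pics/{n}0.npy",d)
    for t in ("press","wheel_centre","lever_hub","thumb_bar","blank_centre","blank","tray","case","glue","tape","hammer"):
        for r in nets.pinpoint(n,t)[:3]:
            u,v=r["xy"]
            if not(3<u<637 and 3<v<477): continue
            m=med(d,u,v); print(n,t,round(r["confidence"],2),np.round([u,v]),world(n,u,v,m), atz(n,u,v,0) if t in("press","tray","case") else "")
print(bot.read_state()["orientation"],bot.read_state()["time_s"])
E
```

```text
scene press 0.58 [322. 307.] [0.563 0.051 0.124] [ 0.516 -0.022  0.   ]
scene wheel_centre 0.74 [347. 264.] [0.498 0.059 0.261] 
scene lever_hub 0.87 [301. 269.] [ 0.582 -0.016  0.219] 
scene thumb_bar 0.73 [356. 275.] [0.494 0.093 0.254] 
scene blank_centre 0.66 [289. 170.] [ 0.312 -0.568  0.029] 
scene blank_centre 0.61 [348. 198.] [ 0.203 -0.352  0.012] 
scene blank_centre 0.51 [389. 314.] [ 0.367  0.097 -0.001] 
scene blank 0.71 [290. 173.] [ 0.311 -0.562  0.02 ] 
scene blank 0.64 [309. 279.] [0.578 0.018 0.213] 
scene blank 0.55 [352. 200.] [ 0.202 -0.33   0.016] 
scene tray 0.64 [270. 235.] [ 0.51  -0.346  0.002] [ 0.509 -0.348  0.   ]
scene case 0.69 [432. 421.] [0.489 0.412 0.054] [0.466 0.4   0.   ]
scene glue 0.93 [231. 289.] [ 0.717 -0.187  0.039] 
scene glue 0.46 [314. 273.] [0.555 0.004 0.205] 
scene tape 0.56 [390. 314.] [ 0.365  0.099 -0.001] 
scene tape 0.28 [230. 290.] [ 0.72  -0.189  0.034] 
scene hammer 0.79 [267. 383.] [0.762 0.112 0.015] 
side press 0.89 [298. 296.] [0.5   0.002 0.046] [ 0.519 -0.028  0.   ]
side wheel_centre 0.58 [303. 257.] [0.466 0.026 0.229] 
side lever_hub 0.55 [271. 238.] [0.537 0.033 0.261] 
side thumb_bar 0.76 [274. 268.] [0.496 0.094 0.249] 
side blank_centre 0.89 [445. 192.] [ 0.295 -0.555  0.034] 
side blank_centre 0.86 [458. 253.] [ 0.191 -0.325  0.034] 
side blank 0.94 [316. 270.] [ 0.487 -0.069  0.077] 
side blank 0.71 [443. 197.] [ 0.295 -0.544  0.022] 
side blank 0.61 [458. 253.] [ 0.191 -0.325  0.034] 
side tray 0.62 [353. 219.] [ 0.509 -0.352  0.001] [ 0.51  -0.354  0.   ]
side case 0.7 [219. 461.] [0.442 0.41  0.056] [ 0.462  0.397 -0.   ]
side glue 0.88 [273. 225.] [ 0.687 -0.193  0.036] 
side tape 0.59 [324. 362.] [ 0.375  0.108 -0.002] 
side hammer 0.72 [191. 294.] [0.75  0.102 0.024] 
[[ 0.917  0.399 -0.   ]
 [ 0.399 -0.917  0.   ]
 [-0.    -0.    -1.   ]] 1.2
```

View pics/scene0.png

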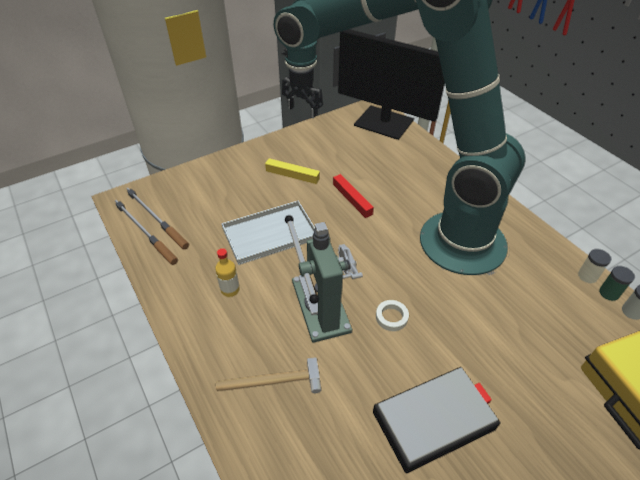

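View pics/side0.png

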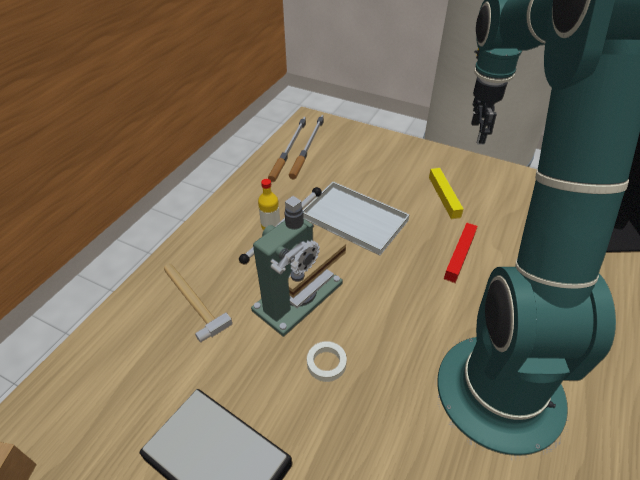

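The scene view shows the tray (270,235) left of the press, which stands at about (320,290) with its throat facing the tray. The case is at lower right, and the yellow and red bars are look-alikes. The side view shows the wheel and pawl (300,260) facing the robot, with the wood blank at (316,270). Next I'll fit the press and tray yaw.

Run:
```python
from h import *
np.set_printoptions(precision=4,suppress=True)
P={}
for n in ("scene","side"):
    d=np.load(f"pics/{n}0.npy"); c=cams.calibration(n); f=240/np.tan(np.radians(c["vfov"]/2))
    v,u=np.mgrid[:480,:640]; X=np.stack([(u-c["cx"])/f*d,(v-c["cy"])/f*d,d],-1)-np.array(c["t"])
    X=(X@np.array(c["R"])); P[n]=X
    m=(d>0)
    near=m&(abs(X[...,0]-.52)<.12)&(abs(X[...,1]-.0)<.2)
    for nm,lo,hi in (("head",.257,.268),("base",.014,.026),("blank",.074,.088)):
        k=near&(X[...,2]>lo)&(X[...,2]<hi); q=X[k][:,:2].astype(np.float32)
        # largest component
        nn,l,s,_=cv2.connectedComponentsWithStats(k.astype(np.uint8)); j=1+np.argmax(s[1:,4]); q=X[l==j][:,:2].astype(np.float32)
        r=cv2.minAreaRect(q*1000); print(n,nm,len(q),r,"z",np.median(X[l==j][:,2]))
        w=q-q.mean(0); e=np.linalg.eigh(w.T@w)[1][:,1]; print("  pca",np.degrees(np.arctan2(e[1],e[0]))%180,q.mean(0))
    k=m&(abs(X[...,0]-.51)<.2)&(abs(X[...,1]+.35)<.2)&(X[...,2]>.012)&(X[...,2]<.032)
    nn,l,s,_=cv2.connectedComponentsWithStats(cv2.dilate(k.astype(np.uint8),np.ones((3,3)))); j=1+np.argmax(s[1:,4])
    print(n,"tray",cv2.minAreaRect((X[(l==j)&k][:,:2]*1000).astype(np.float32)))
    for nm in("wheel_centre","thumb_bar"):
        cams.camera(n) if nm=="wheel_centre" else 0
        for r in nets.regions_of(n,nm)[:1]:
            y=X[r["region"]&m]; print(n,nm,r["confidence"],r["box"],np.median(y,0))
np.savez("pics/P.npz",**P)
```

```text
scene head 846 ((509.91522216796875, 11.932350158691406), (131.0274658203125, 90.00714111328125), 76.92723083496094) z 0.2614736412093709
  pca 99.50078 [0.5238 0.0278]
scene base 856 ((518.0945434570312, -23.47711181640625), (220.9912872314453, 115.82022857666016), 74.7027359008789) z 0.019727200781053604
  pca 97.9701 [0.5471 0.0151]
scene blank 64 ((546.947998046875, 66.21387481689453), (21.00210189819336, 52.66925048828125), 54.5107421875) z 0.08104551048509398
  pca 159.53296 [0.5472 0.0678]
scene tray ((506.61785888671875, -353.295654296875), (179.38050842285156, 271.39300537109375), 81.9063720703125)
scene wheel_centre 0.83 [326.0, 281.4, 74.3, 126.6] [0.5429 0.0312 0.2104]
scene thumb_bar 0.77 [353.8, 264.0, 20.5, 27.7] [0.4862 0.062  0.2593]
side head 1070 ((506.9208984375, 14.109291076660156), (129.3733673095703, 90.52587127685547), 75.56057739257812) z 0.261516890844333
  pca 73.05565 [0.5158 0.029 ]
side base 1060 ((514.9407958984375, -24.215431213378906), (221.90330505371094, 116.0806655883789), 74.8012466430664) z 0.01954103186263325
  pca 60.41149 [0.4945 0.0154]
side blank 624 ((496.6907653808594, -88.2241439819336), (202.7277069091797, 34.62295150756836), 75.38516235351562) z 0.08040362859419017
  pca 77.722946 [ 0.4905 -0.0963]
side tray ((504.5093994140625, -353.4393615722656), (177.45204162597656, 272.5205078125), 82.6554183959961)
side wheel_centre 0.74 [290.8, 262.5, 108.6, 150.6] [0.5076 0.032  0.1884]
side thumb_bar 0.74 [288.1, 257.2, 44.9, 32.5] [0.4821 0.0625 0.2571]
```

```bash
python3 -m crank '[[[0,0,-12,0,0,-0.112,0],[0,0,-12,0,0,-0.112,0],[0,0,-12,0,0,-0.112,0],[0,0,-12,0,0,-0.112,0],[0,0,-12,0,0,-0.112,0],[0,0,-12,0,0,-0.112,0],[0,0,-12,0,0,-0.112,0],[0,0,-12,0,0,-0.112,0]]]'
python3 -m crank '[[[35,3,0,0,0,0,0],[35,3,0,0,0,0,0],[35,3,0,0,0,0,0],[35,3,0,0,0,0,0],[35,3,0,0,0,0,0],[35,3,0,0,0,0,0],[35,3,0,0,0,0,0],[35,3,0,0,0,0,0],[35,3,0,0,0,0,0],[35,3,0,0,0,0,0],[35,3,0,0,0,0,0],[35,3,0,0,0,0,0]]]'
```

```text
time_s: 2.17
tool_pos: [0.2495, -0.573, 0.3449]
orientation: [[0.256, 0.967, -0.0], [0.967, -0.256, -0.0], [-0.0, -0.0, -1.0]]
wrist_force: [0.2, 0.6, 0.4]
opening: -0.002
gripper_force: 0.0
time_s: 3.17
tool_pos: [0.3941, -0.1752, 0.3445]
orientation: [[0.261, 0.965, 0.0], [0.965, -0.261, -0.001], [-0.0, 0.0, -1.0]]
wrist_force: [1.6, -0.8, 0.8]
opening: -0.002
gripper_force: 0.0
```

```bash
python3 -m crank '[[[30,2.3,0,0,0,0,0],[30,2.3,0,0,0,0,0],[30,2.3,0,0,0,0,0],[30,2.3,0,0,0,0,0],[30,2.3,0,0,0,0,0],[30,2.3,0,0,0,0,0],[30,2.3,0,0,0,0,0],[30,2.3,0,0,0,0,0],[30,2.3,0,0,0,0,0],[15,1,0,0,0,0,0],[0,0,0,0,0,0,0],[0,0,0,0,0,0,0]]]'
python3 - <<'E'
from h import *
p,d=cams.camera("side"); cv2.imwrite("pics/s1.png",cv2.resize(p[150:340,190:390],(800,760))[:600])
s=bot.read_state(); p,d=cams.camera("wrist"); cv2.imwrite("pics/w1.png",p)
c=cams.calibration("wrist"); f=240/np.tan(np.radians(c["vfov"]/2)); T=np.array(c["T_tool_cam"]); print(T.round(3))
for r in nets.pinpoint("wrist","thumb_bar")[:2]:
    u,v=r["xy"]; a=np.array([u-c["cx"],v-c["cy"]]); rr=np.hypot(*a); th=rr/f
    ray=np.r_[a/rr*np.sin(th),np.cos(th)]; z=med(d,u,v)
    for lab,X in (("depth",ray/ray[2]*z),):
        t=T[:3,:3]@X+T[:3,3]; print(r["confidence"],[u,v],lab,"tool",t.round(4),"world",(np.array(s["orientation"])@t+s["tool_pos"]).round(4))
print(s["tool_pos"],s["wrist_force"])
E
```

```text
time_s: 4.17
tool_pos: [0.4892, 0.0931, 0.3441]
orientation: [[0.259, 0.966, -0.0], [0.966, -0.259, 0.0], [0.0, -0.001, -1.0]]
wrist_force: [-0.4, -0.4, -0.2]
opening: 0.001
gripper_force: 0.0
[[-0.001 -0.956 -0.293  0.074]
 [ 1.    -0.001 -0.002  0.   ]
 [ 0.001 -0.293  0.956 -0.124]
 [ 0.     0.     0.     1.   ]]
0.94 [323.8, 248.1] depth tool [-0.0002  0.0019  0.0906] world [0.4909 0.0915 0.2536]
[0.48914413 0.09215348 0.34415257] [ 0.38484864 -0.10715094 -0.71826501]
```

View pics/w1.png

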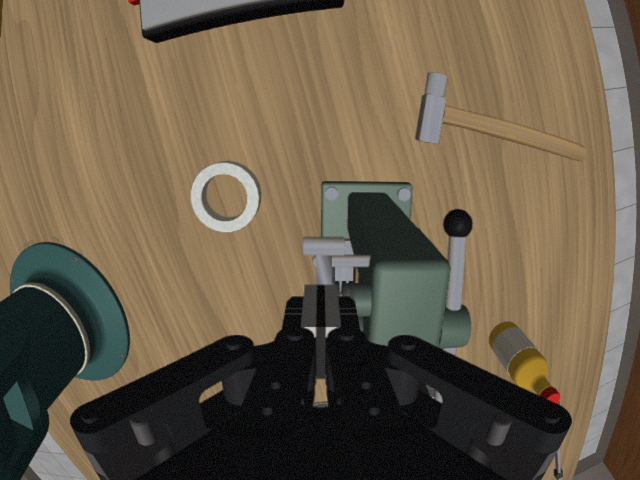

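View pics/s1.png

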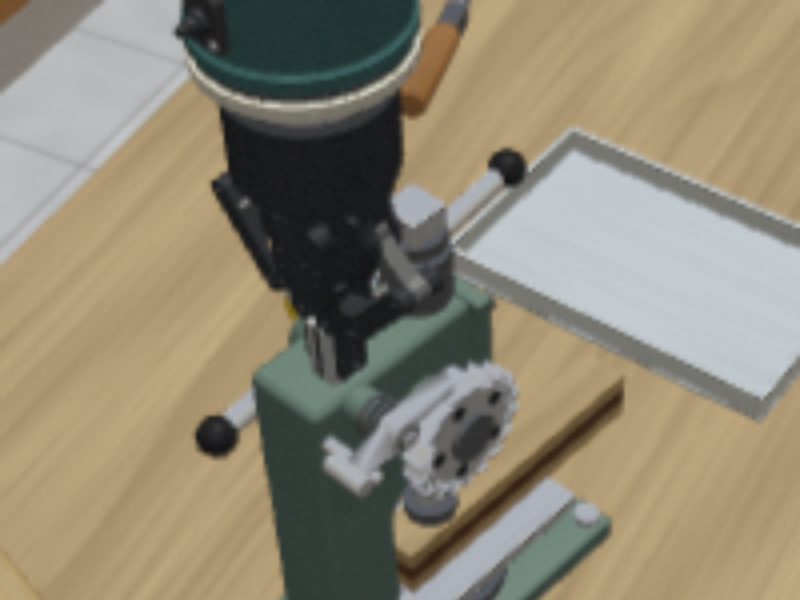

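The wrist view shows the thumb bar at (325,246), just ahead of the fingertips at (322,290). The side crop shows the pawl seated on the wheel and nothing above its tail, so I'll go down.

```bash
python3 -m crank '[[[3,0.5,10,0,0,0,0],[0,0,12,0,0,0,0],[0,0,12,0,0,0,0],[0,0,12,0,0,0,0],[0,0,8,0,0,0,0],[0,0,5,0,0,0,0],[0,0,4,0,0,0,0],[0,0,0,0,0,0,0],[0,0,0,0,0,0,0]]]'
python3 -m crank '[[[0,0,1,0,0,0,0],[0,0,1,0,0,0,0],[0,0,0,0,0,0,0]]]'
python3 -m crank '[[[0,0,1,0,0,0,0],[0,0,1,0,0,0,0],[0,0,0,0,0,0,0]]]'
```

```text
time_s: 5.07
tool_pos: [0.4906, 0.0954, 0.2814]
orientation: [[0.261, 0.965, 0.0], [0.965, -0.261, 0.0], [0.0, 0.0, -1.0]]
wrist_force: [0.2, 0.0, 0.4]
opening: -0.001
gripper_force: 0.0
time_s: 5.32
tool_pos: [0.4906, 0.0953, 0.2794]
orientation: [[0.261, 0.965, 0.0], [0.965, -0.261, -0.0], [0.0, 0.0, -1.0]]
wrist_force: [0.2, -0.0, 0.4]
opening: -0.0
gripper_force: 0.0
time_s: 5.57
tool_pos: [0.4904, 0.0952, 0.2771]
orientation: [[0.261, 0.965, -0.0], [0.965, -0.261, -0.0], [-0.0, -0.0, -1.0]]
wrist_force: [-0.2, 0.2, -0.7]
opening: 0.0
gripper_force: 0.0
```

```bash
for i in 1; do python3 -m crank '[[[0,0,1,0,0,0,0],[0,0,1,0,0,0,0],[0,0,0,0,0,0,0]]]'; done | grep -E "pos|wrist_f"
python3 -m crank '[[[0,0,0.7,0,0,0,0],[0,0,0.7,0,0,0,0],[0,0,0,0,0,0,0]]]' | grep -E "pos|wrist_f"
python3 -m crank '[[[0,0,0.5,0,0,0,0],[0,0,0.5,0,0,0,0],[0,0,0,0,0,0,0]]]' | grep -E "pos|wrist_f"
```

```text
tool_pos: [0.4905, 0.0952, 0.2751]
wrist_force: [0.7, 1.1, 0.7]
tool_pos: [0.4905, 0.0953, 0.2737]
wrist_force: [-0.5, -0.6, -0.4]
tool_pos: [0.4905, 0.0953, 0.2728]
wrist_force: [-0.2, 0.2, -0.9]
```

```bash
python3 -m crank '[[[0,0,0.5,0,0,0,0],[0,0,0,0,0,0,0]]]' | grep -E "pos|wrist_f"
python3 -m crank '[[[0,0,0.5,0,0,0,0],[0,0,0,0,0,0,0]]]' | grep -E "pos|wrist_f"
python3 -m crank '[[[0,0,0.5,0,0,0,0],[0,0,0,0,0,0,0]]]' | grep -E "pos|wrist_f"
```

```text
tool_pos: [0.4905, 0.0953, 0.2723]
wrist_force: [0.5, -0.2, -0.4]
tool_pos: [0.4906, 0.0953, 0.272]
wrist_force: [-0.6, 0.1, 3.4]
tool_pos: [0.4906, 0.0954, 0.2717]
wrist_force: [-2.3, -0.5, 7.3]
```

```bash
python3 -m crank '[[[0,0,0.4,0,0,0,0],[0,0,0,0,0,0,0]]]' | grep -E "pos|wrist_f"
python3 -m crank '[[[0,0,0.3,0,0,0,0],[0,0,0,0,0,0,0]]]' | grep -E "pos|wrist_f"
```

```text
tool_pos: [0.4907, 0.0953, 0.2715]
wrist_force: [-3.2, -1.5, 9.9]
tool_pos: [0.4907, 0.0954, 0.2713]
wrist_force: [-3.4, -1.3, 12.1]
```

```bash
python3 -m crank '[[[0,0,0.2,0,0,0,0],[0,0,0,0,0,0,0]]]' | grep -E "pos|wrist_f"
python3 -c "
from h import *
s=bot.read_state();print(s['tool_pos'],s['wrist_force'],s['torque'])
p,d=cams.camera('side'); cv2.imwrite('pics/s2.png',cv2.resize(p[200:300,240:340],(600,600),interpolation=cv2.INTER_CUBIC))"
```

```text
tool_pos: [0.4907, 0.0954, 0.2711]
wrist_force: [-3.7, -1.4, 11.0]
[0.49069957 0.0953661  0.27106295] [-3.68919759 -1.40353247 10.99976924] [-0.28922616  0.82577638 -0.02112918]
```

View pics/s2.png

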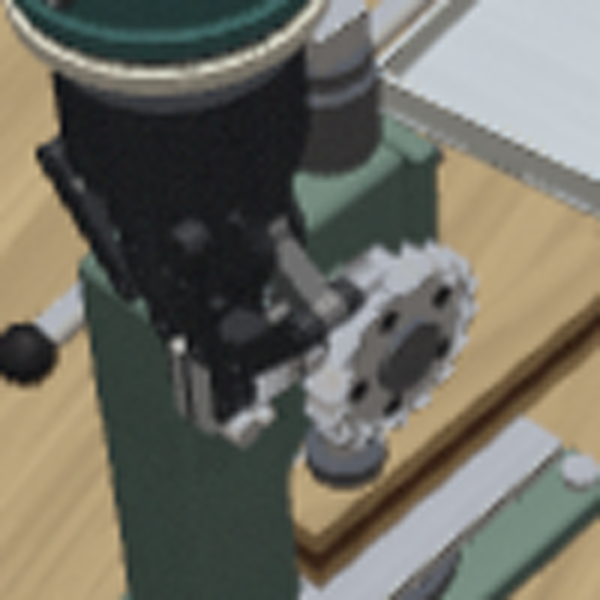

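The crop shows the fingers on the thumb bar at (245,425), clear of the head and wheel. I'll keep pressing in small steps.

```bash
python3 -m crank '[[[0,0,0.3,0,0,0,0],[0,0,0,0,0,0,0]]]' | grep -E "pos|wrist_f"
python3 -m crank '[[[0,0,0.3,0,0,0,0],[0,0,0,0,0,0,0]]]' | grep -E "pos|wrist_f"
```

```text
tool_pos: [0.4907, 0.0954, 0.2708]
wrist_force: [-3.4, -0.7, 10.1]
tool_pos: [0.4907, 0.0954, 0.2705]
wrist_force: [-3.6, -0.9, 11.5]
```

```bash
python3 -m crank '[[[0,0,0.4,0,0,0,0],[0,0,0,0,0,0,0]]]' | grep -E "pos|wrist_f"
python3 -m crank '[[[0,0,0.4,0,0,0,0],[0,0,0,0,0,0,0]]]' | grep -E "pos|wrist_f"
python3 -m crank '[[[0,0,0.3,0,0,0,0],[0,0,0,0,0,0,0]]]' | grep -E "pos|wrist_f"
```

```text
tool_pos: [0.4907, 0.0954, 0.2701]
wrist_force: [-3.5, -1.4, 10.7]
tool_pos: [0.4907, 0.0954, 0.2697]
wrist_force: [-4.3, -0.5, 11.7]
tool_pos: [0.4907, 0.0954, 0.2694]
wrist_force: [-3.1, -1.5, 11.5]
```

```bash
python3 -m crank '[[[0,0,0.3,0,0,0,0],[0,0,0,0,0,0,0]]]' | grep -E "pos|wrist_f"
python3 -m crank '[[[0,0,0.2,0,0,0,0],[0,0,0,0,0,0,0]]]' | grep -E "pos|wrist_f"
```

```text
tool_pos: [0.4907, 0.0954, 0.2691]
wrist_force: [-3.7, -0.4, 11.3]
tool_pos: [0.4907, 0.0954, 0.2689]
wrist_force: [-3.9, -0.3, 13.3]
```

```bash
python3 -m crank '[[[0,0,0.2,0,0,0,0],[0,0,0,0,0,0,0]]]' | grep -E "pos|wrist_f"
python3 -m crank '[[[0,0,0.2,0,0,0,0],[0,0,0,0,0,0,0]]]' | grep -E "pos|wrist_f"
```

```text
tool_pos: [0.4907, 0.0954, 0.2687]
wrist_force: [-3.7, -0.6, 11.2]
tool_pos: [0.4907, 0.0954, 0.2683]
wrist_force: [-1.1, 0.9, 6.3]
```

Nose slipped out, and the load has fallen to the spring's. I'll add 0.2 mm of margin and hold.

```bash
python3 -m crank '[[[0,0,0.2,0,0,0,0],[0,0,0,0,0,0,0]]]' | grep -E "pos|wrist_f"
python3 -m crank '[[[0,0,0,0,0,0,0],[0,0,0,0,0,0,0],[0,0,0,0,0,0,0],[0,0,0,0,0,0,0],[0,0,0,0,0,0,0],[0,0,0,0,0,0,0],[0,0,0,0,0,0,0],[0,0,0,0,0,0,0],[0,0,0,0,0,0,0],[0,0,0,0,0,0,0],[0,0,0,0,0,0,0],[0,0,0,0,0,0,0]]]' | grep -E "pos|wrist_f"
python3 -m crank '[[[0,0,0,0,0,0,0],[0,0,0,0,0,0,0],[0,0,0,0,0,0,0],[0,0,0,0,0,0,0],[0,0,0,0,0,0,0],[0,0,0,0,0,0,0],[0,0,0,0,0,0,0],[0,0,0,0,0,0,0],[0,0,0,0,0,0,0],[0,0,0,0,0,0,0],[0,0,0,0,0,0,0],[0,0,0,0,0,0,0]]]' | grep -E "pos|wrist_f"
python3 -m crank '[[[0,0,0,0,0,0,0],[0,0,0,0,0,0,0],[0,0,0,0,0,0,0],[0,0,0,0,0,0,0],[0,0,0,0,0,0,0],[0,0,0,0,0,0,0],[0,0,0,0,0,0,0],[0,0,0,0,0,0,0],[0,0,0,0,0,0,0],[0,0,0,0,0,0,0],[0,0,0,0,0,0,0],[0,0,0,0,0,0,0]]]' | grep -E "time|pos|wrist_f"
python3 -c "
from h import *
p,d=cams.camera('scene'); X0=np.load('pics/P.npz')['scene']
c=cams.calibration('scene'); f=240/np.tan(np.radians(c['vfov']/2))
v,u=np.mgrid[:480,:640]; X=(np.stack([(u-c['cx'])/f*d,(v-c['cy'])/f*d,d],-1)-np.array(c['t']))@np.array(c['R'])
for Y in (X0,X):
  k=(abs(Y[...,0]-.516)<.02)&(abs(Y[...,1]+.026)<.02)&(Y[...,2]>.27)&(Y[...,2]<.37); print(k.sum(),np.percentile(Y[k][:,2],[80,90,95,99]))
cv2.imwrite('pics/c2.png',cv2.resize(p[170:320,220:420],(800,600)))"
```

```text
tool_pos: [0.4907, 0.0954, 0.268]
wrist_force: [-0.9, 0.4, 5.9]
tool_pos: [0.4907, 0.0954, 0.268]
wrist_force: [-1.1, -0.2, 5.7]
tool_pos: [0.4907, 0.0954, 0.268]
wrist_force: [-1.2, 0.4, 4.9]
time_s: 12.03
tool_pos: [0.4907, 0.0954, 0.268]
wrist_force: [0.4, 0.4, 5.1]
343 [0.32419753 0.32631721 0.32718763 0.32852058]
459 [0.35108003 0.3545251  0.35510624 0.35665592]
```

View pics/c2.png

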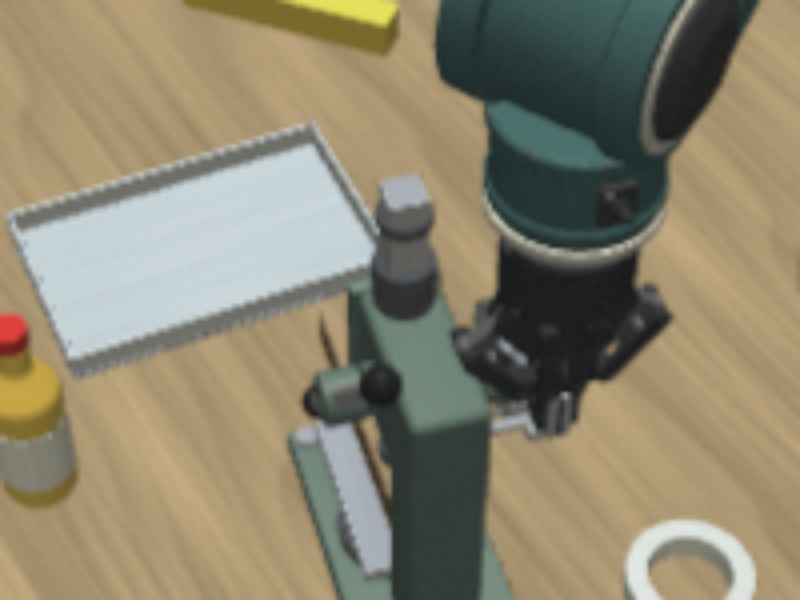

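The ram top is now at about z 0.355: the ram is fully up, and the lever has swung back (ball at 380,385). I'll hold a bit longer, release, and move over the blank's free end. I'm gripping far out because the wrist camera sits 74 mm toward the head.

```bash
python3 -m crank '[[[0,0,0,0,0,0,0],[0,0,0,0,0,0,0],[0,0,0,0,0,0,0],[0,0,0,0,0,0,0],[0,0,0,0,0,0,0],[0,0,0,0,0,0,0],[0,0,-2,0,0,0,0],[0,0,-4,0,0,0,0],[0,0,-15,0,0,0,0],[0,0,-30,0,0,0,0],[0,0,-30,0,0,0,0],[0,0,0,0,0,0,0]]]' | grep -E "pos|wrist_f"
python3 -m crank '[[[-27,0,0,0,0,0,0.4],[-27,0,0,0,0,0,1],[-27,0,0,0,0,0,1],[-27,3,0,0,0,0,1],[-27,10,0,0,0,0,1],[-27,10,0,0,0,0,1],[-27,10,0,0,0,0,1],[-27,10,0,0,0,0,1],[-20,8,0,0,0,0,1],[-10,4,0,0,0,0,1],[0,0,0,0,0,0,1],[0,0,0,0,0,0,1]]]'
python3 - <<'E'
from h import *
p,d=cams.camera("side"); r=nets.regions_of("side","blank"); X=np.load("pics/P.npz")["side"]
c=cams.calibration('side'); f=240/np.tan(np.radians(c['vfov']/2))
v,u=np.mgrid[:480,:640]; X=(np.stack([(u-c['cx'])/f*d,(v-c['cy'])/f*d,d],-1)-np.array(c['t']))@np.array(c['R'])
k=(abs(X[...,0]-.5)<.1)&(abs(X[...,1]+.1)<.15)&(X[...,2]>.074)&(X[...,2]<.088)
n,l,s,_=cv2.connectedComponentsWithStats(k.astype(np.uint8)); j=1+np.argmax(s[1:,4]); print(cv2.minAreaRect((X[l==j][:,:2]*1000).astype(np.float32)))
E
```

```text
tool_pos: [0.4918, 0.0961, 0.3537]
wrist_force: [-0.2, -0.1, 0.7]
time_s: 14.08
tool_pos: [0.4794, -0.156, 0.3486]
orientation: [[0.261, 0.965, -0.0], [0.965, -0.261, 0.001], [0.0, -0.0, -1.0]]
wrist_force: [0.2, 0.2, 0.3]
opening: 0.998
gripper_force: 0.0
((497.14349365234375, -88.35860443115234), (201.9300994873047, 37.207000732421875), 74.43563079833984)
```

```bash
python3 -m crank '[[[0,0,25,0,0,0,1],[0,0,30,0,0,0,1],[0,0,30,0,0,0,1],[0,0,30,0,0,0,1],[0,0,30,0,0,0,1],[0,0,30,0,0,0,1],[0,0,30,0,0,0,1],[0,0,25,0,0,0,1],[0,0,20,0,0,0,1],[0,0,10,0,0,0,1],[0,0,0,0,0,0,1],[0,0,0,0,0,0,1]]]'
python3 -c "
from h import *
p,d=cams.camera('wrist'); cv2.imwrite('pics/w3.png',p)"
```

```text
time_s: 15.18
tool_pos: [0.4798, -0.1559, 0.0893]
orientation: [[0.26, 0.966, 0.0], [0.966, -0.26, 0.0], [0.0, 0.0, -1.0]]
wrist_force: [-0.7, -0.2, 0.3]
opening: 1.003
gripper_force: 0.0
```

View pics/w3.png

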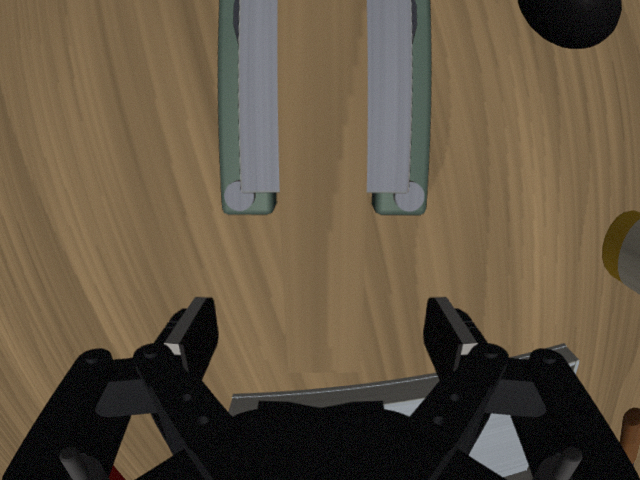

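The blank (columns 275–370) is centred between the open fingers at 200 and 440. I'll go down 21 mm and grip.

```bash
python3 -m crank '[[[0,0,12,0,0,0,1],[0,0,9,0,0,0,1],[0,0,0,0,0,0,1],[0,0,0,0,0,0,0.3],[0,0,0,0,0,0,0.2],[0,0,0,0,0,0,0.1],[0,0,0,0,0,0,0.1],[0,0,0,0,0,0,0.1],[0,0,0,0,0,0,0.1],[0,0,0,0,0,0,0.1],[0,0,0,0,0,0,0.1]]]' 80
```

```text
time_s: 16.15
tool_pos: [0.4796, -0.1566, 0.068]
orientation: [[0.261, 0.965, 0.0], [0.965, -0.261, -0.0], [-0.0, 0.0, -1.0]]
wrist_force: [-1.5, -0.7, 5.0]
opening: 0.365
gripper_force: 79.4
```

```bash
python3 -m crank '[[[0,0,-2,0,0,0,0.1],[0,0,-4,0,0,0,0.1],[0,0,-3,0,0,0,0.1],[-8,0,0,0,0,0,0.1],[-15,0,0,0,0,0,0.1],[-18,0,0,0,0,0,0.1],[-18,0,0,0,0,0,0.1],[-18,0,0,0,0,0,0.1],[-18,0,0,0,0,0,0.1],[-15,0,0,0,0,0,0.1],[0,0,0,0,0,0,0.1]]]'
```

```text
time_s: 17.07
tool_pos: [0.4492, -0.2664, 0.0765]
orientation: [[0.265, 0.964, -0.001], [0.964, -0.265, -0.001], [-0.001, -0.0, -1.0]]
wrist_force: [-0.1, -0.1, -2.3]
opening: 0.36
gripper_force: 79.1
```

```bash
python3 -m crank '[[[-10,1,-8,0,0,0,0.1],[-20,2,-8,0,0,0,0.1],[-20,2,-8,0,0,0,0.1],[-20,2,-4,0,0,0,0.1],[-9,1,0,0,0,0.05,0.1],[0,0,0,0,0,0.1,0.1],[0,0,0,0,0,0.115,0.1],[0,0,0,0,0,0.115,0.1],[0,0,0,0,0,0.115,0.1],[0,0,0,0,0,0.115,0.1],[0,0,0,0,0,0.115,0.1],[0,0,0,0,0,0.115,0.1]]]'
python3 -m crank '[[[0,0,0,0,0,0.115,0.1],[0,0,0,0,0,0.115,0.1],[0,0,0,0,0,0.115,0.1],[0,0,0,0,0,0.115,0.1],[0,0,0,0,0,0.1,0.1],[0,0,0,0,0,0.05,0.1],[0,0,0,0,0,0,0.1],[0,0,0,0,0,0,0.1]]]'
python3 - <<'E'
from h import *
for n in ("side","scene"):
    p,d=cams.camera(n); cv2.imwrite(f"pics/{n}4.png",cv2.resize(p[120:320,200:480],(800,571)))
    c=cams.calibration(n); f=240/np.tan(np.radians(c['vfov']/2))
    v,u=np.mgrid[:480,:640]; X=(np.stack([(u-c['cx'])/f*d,(v-c['cy'])/f*d,d],-1)-np.array(c['t']))@np.array(c['R'])
    k=(abs(X[...,0]-.54)<.08)&(abs(X[...,1]+.35)<.09)&(X[...,2]>.06)&(X[...,2]<.14)&(p[...,2]>p[...,0].astype(int)+25)
    q=X[k]; print(n,len(q),np.percentile(q,[2,50,98],axis=0).round(3))
E
```

```text
time_s: 18.07
tool_pos: [0.4375, -0.3412, 0.1046]
orientation: [[0.896, 0.445, -0.0], [0.445, -0.896, 0.0], [-0.0, -0.0, -1.0]]
wrist_force: [-0.1, 0.1, -1.4]
opening: 0.359
gripper_force: 79.0
time_s: 18.73
tool_pos: [0.4377, -0.341, 0.1046]
orientation: [[0.99, -0.14, -0.0], [-0.14, -0.99, 0.0], [-0.0, -0.0, -1.0]]
wrist_force: [1.0, 0.1, -1.2]
opening: 0.361
gripper_force: 79.1
side 705 [[ 0.468 -0.374  0.085]
 [ 0.538 -0.344  0.113]
 [ 0.603 -0.329  0.12 ]]
scene 665 [[ 0.463 -0.375  0.084]
 [ 0.536 -0.347  0.115]
 [ 0.605 -0.329  0.121]]
```

View pics/side4.png

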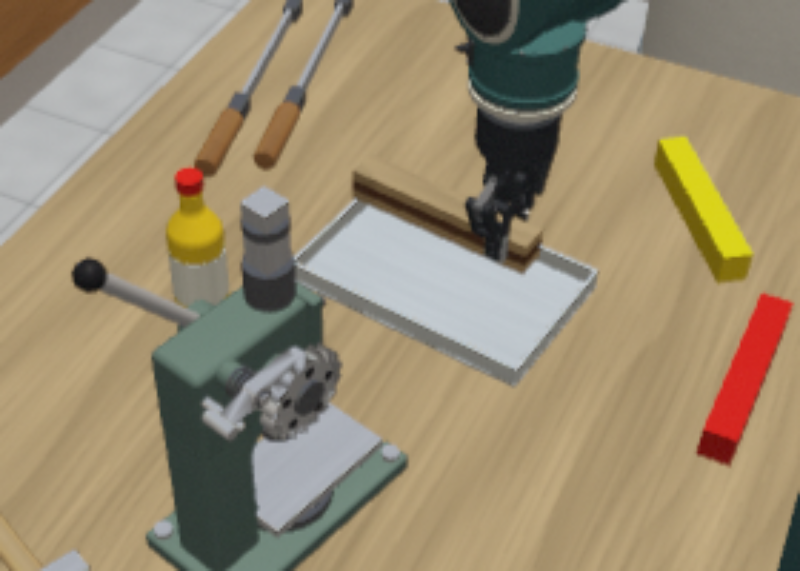

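The blank is level over the tray and aligned with it; the pawl is seated in the wheel and the ram is up. I'll lower it.

```bash
python3 -m crank '[[[0,0,10,0,0,0,0.1],[0,0,15,0,0,0,0.1],[0,0,15,0,0,0,0.1],[0,0,12,0,0,0,0.1],[0,0,8,0,0,0,0.1],[0,0,6,0,0,0,0.1],[0,0,4,0,0,0,0.1],[0,0,2,0,0,0,0.1],[0,0,0,0,0,0,0.1],[0,0,0,0,0,0,0.1]]]'
python3 -m crank '[[[0,0,1.5,0,0,0,0.1],[0,0,1.5,0,0,0,0.1],[0,0,0,0,0,0,0.1]]]' | grep -E "pos|wrist_f"
```

```text
time_s: 19.67
tool_pos: [0.438, -0.3412, 0.033]
orientation: [[0.99, -0.143, 0.0], [-0.143, -0.99, -0.0], [0.0, 0.0, -1.0]]
wrist_force: [0.2, -0.0, -2.2]
opening: 0.359
gripper_force: 79.1
tool_pos: [0.4378, -0.3411, 0.0296]
wrist_force: [0.1, -0.1, -1.1]
```

```bash
python3 -m crank '[[[0,0,1,0,0,0,0.1],[0,0,1,0,0,0,0.1],[0,0,0,0,0,0,0.1]]]' | grep -E "pos|wrist_f"
python3 -m crank '[[[0,0,0.8,0,0,0,0.1],[0,0,0,0,0,0,0.1]]]' | grep -E "pos|wrist_f"
```

```text
tool_pos: [0.4378, -0.341, 0.0275]
wrist_force: [-1.1, -0.8, -1.3]
tool_pos: [0.4378, -0.341, 0.0272]
wrist_force: [-3.7, 2.8, 9.7]
```

```bash
python3 -m crank '[[[0,0,0,0,0,0,0.4],[0,0,0,0,0,0,0.5],[0,0,0,0,0,0,0.65],[0,0,0,0,0,0,0.65],[0,0,0,0,0,0,0.65],[0,0,0,0,0,0,0.65],[0,0,-5,0,0,0,0.65],[0,0,-15,0,0,0,0.65],[0,0,-30,0,0,0,0.65],[0,0,-30,0,0,0,0.65],[0,0,-30,0,0,0,0.65],[0,0,-30,0,0,0,0.65]]]' 
python3 -m crank '[[[0,0,-30,0,0,0,0.65],[0,0,-30,0,0,0,0.65],[0,0,-30,0,0,0,0.65],[0,0,0,0,0,0,0.65],[0,0,0,0,0,0,0.65],[0,0,0,0,0,0,0.65]]]' | grep -E "pos|wrist_f"
python3 - <<'E'
from h import *
n="side"
p,d=cams.camera(n); cv2.imwrite(f"pics/{n}5.png",cv2.resize(p[120:320,200:480],(800,571)))
c=cams.calibration(n); f=240/np.tan(np.radians(c['vfov']/2))
v,u=np.mgrid[:480,:640]; X=(np.stack([(u-c['cx'])/f*d,(v-c['cy'])/f*d,d],-1)-np.array(c['t']))@np.array(c['R'])
k=(abs(X[...,0]-.51)<.12)&(abs(X[...,1]+.35)<.07)&(X[...,2]>.034)&(X[...,2]<.06)
print(cv2.minAreaRect((X[k][:,:2]*1000).astype(np.float32)),np.percentile(X[k][:,2],[5,50,95]))
E
```

```text
time_s: 21.33
tool_pos: [0.4376, -0.3409, 0.1687]
orientation: [[0.99, -0.143, 0.0], [-0.143, -0.99, 0.0], [0.0, -0.0, -1.0]]
wrist_force: [0.1, -0.1, 0.9]
opening: 0.651
gripper_force: 0.0
tool_pos: [0.4376, -0.3409, 0.2566]
wrist_force: [-0.1, 0.4, 0.4]
((506.0207824707031, -349.3228454589844), (41.127010345458984, 201.45814514160156), 82.11769104003906) [0.03552309 0.03923551 0.04265494]
```

View pics/side5.png

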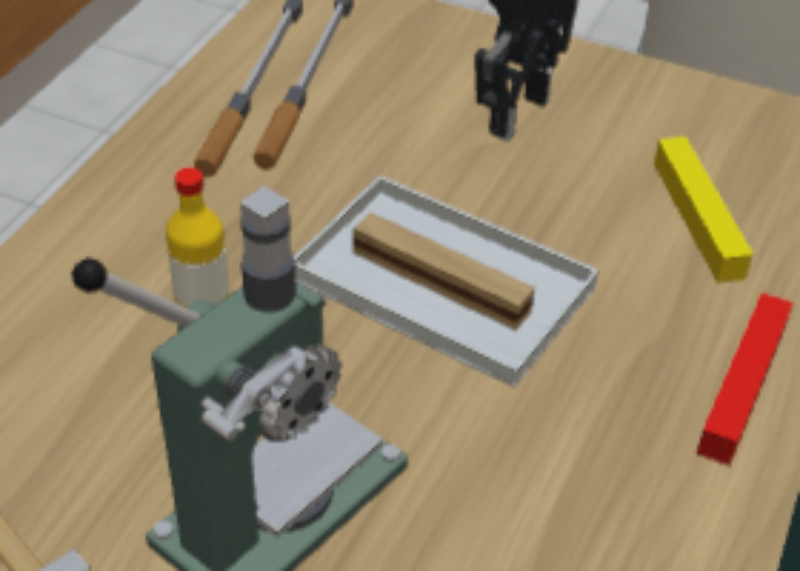

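The blank lies flat in the middle of the tray (445,270). The ram is up, the pawl is seated and the gripper is clear, so I'm handing in.

```bash
python3 -c "
from h import *
print(order.hand_in())"
```

```text
the job is handed in; nothing more can be done
None
```

The job is handed in: the ram is fully up, the pawl is back in the teeth, and the blank lies flat in the middle of the tray with the gripper clear. The clock stood at about 22 s. The judge returned no verdict, so this rests on the last camera picture and measurements.

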